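# Hook the cellar air unit's filter under its lip, tip it down and latch it

## Robot

A 6-joint arm with a two-finger parallel gripper is mounted at the origin on the work surface. World frame = base frame: x ahead of the robot, y to its left, z up, the work surface at z = 0. Lengths are in m, angles in rad, forces in N, time in s.
With the tool pointing down it reaches from about 0.375 to 0.825 m from the base axis. Payload 5.5 kg.
Tool frame: the origin (TCP) lies where the fingers leave the gripper's body, on its centre line; the fingertips stand 73 mm ahead of it and the grasp point (between the pads) lies 54 mm ahead of it; z points along the fingers, y is the direction in which the jaws open and shut (so a half turn about z gives the same grasp; the last joint's range is limited). The gripper opens to 85 mm and grips with 20 to 120 N. Pads are 22 mm wide; open, the fingers measure 114 mm over their backs; the gripper's body (76 mm by 85 mm) begins 54 mm behind the grasp point. The pads swing forward as they close: fully open they stand 13 mm farther back than shut.
Start: joints at [1.292, 0.314, -0.047, 1.21, 0, 1.571], TCP at [0.165, 0.577, 0.304] pointing down, gripper open.
Joint ranges: [-2.67, 2.67], [-0.69, 1.73], [-1.03, 1.25], [-2.08, 2.16], [-1.42, 1.45], [-3.14, 3.14]. Speed limits (rad/s): [2.39, 2.39, 3.01, 3.14, 3.14, 3.14].

## Interface

Orientations are given as [roll, pitch, yaw] about the fixed x, y, z axes, in that order (R = Rz(yaw) Ry(pitch) Rx(roll)).
In Python, from station import env gives the robot as it stands.
- The arm moves only by the shell command python3 -m jog 'ROWS' [OPENING] [FORCE]. ROWS is JSON, a list of rows, each a list of 2 entries, a list of its own where there are three numbers: the shift along the world's x, y, z in m, then the turn about the world's z in rad. In form: [[[dx, dy, dz], turn], ...]. A call has 1 to 8 rows; each row is the pose to reach, as a shift and turn from the pose commanded when the call began; what a row does not reach only later rows make up. A row lasts 1/8 s, in which the tool goes at most 62.5 mm and 10.7 degrees, less where a joint would pass 70% of its speed; a pose out of reach is approached as far as the arm can. A call with a gripper value outside its range is refused whole. OPENING is the finger opening in m, from 0 to 0.0854, set as the call begins (- or left out, the last holds). The fingers move at their own pace and stop on an object; FORCE is the grip in N (left out, the last holds). Time passes only in rows, so rows that repeat a pose let the fingers close. It gives the time, the measured TCP pose, the force and the opening at its end, in the units of the state.
- env.get_obs(): the state, without advancing time (a new reading comes with each control period).
- env.grab_frame(name): name is "scene" or "side" or "wrist"; returns a dict with "color" (420x560x3 uint8, red, green, blue), "fx", "fy", "cx", "cy" (pixels), "distortion" ([k1, k2, p1, p2, k3] as OpenCV has them; the pictures are not rectified), "rvec" (rotation vector, rad) and "tvec" (3), from world to camera coordinates, as OpenCV has them. Camera axes: x right, y down, z forward; pixel columns grow to the right and rows downward; lengths in m; the calibration is good to about 2 mm. A picture is of the moment at which its call begins. There is no depth.
- env.job_done(): hands the job in, once; it reports no verdict.
Trained networks look in the newest picture that a camera, given by its name, has taken for a name from the list of things; names that differ only in an ending like _2 or _b are one class to them, and where a whole thing is asked for, a point or a joint stands for the part that bears it (a point fixed in the world has none). Each returns a list of dicts, best first, with "score" (0 to 1); they miss things now and then, are a little off and sometimes report something else, mostly with a low value. They report only what shows in the picture. A call takes as long as a camera call. They do not tell look-alikes from the thing itself.
- env.boxes_of(camera, name): "xyz" ([x, y, z] in m, in world coordinates, good to about 4 mm: the middle of the surface that is visible of it).
The state is a dict: "time_s": time; "joints": joint angles; "dq": joint speeds; "joint_efforts": joint torques, N m; "ee_pos": TCP position; "orientation": TCP orientation; "force": force on the tool from outside, world axes, zero at the start; "moment": the same for the moment, N m; "gripper_width": opening from 0.0 (shut) to 1.0 (fully open).
Only numpy, scipy, OpenCV 4.12 (cv2) and the standard library are available. Lean on these libraries where they do the work, as an engineer would, in place of code of your own. Each camera call takes 0.05 s, during which the arm holds its last target.

## Task

The filter of the wine cellar's air-cleaning unit has been left half fitted, propped up on the orange lifter bar. Slide it away from the green end until its far edge is fully in under the blue lip, then press its raised green end down so that it lies flat in its bay, and swing the red latch square across it so that it is locked in. Leave the bottles, the jar, the brush, the old filter and the brass gauge where they are.

Things in the scene. Friction and masses are not known exactly. Their poses are not given: they have to be found in the camera images.
- unit: white bench air-cleaning unit, fixed to the table, 314 x 230 mm, flat top deck 106 mm above the table. Origin on the table under the centre of the filter bay; +x points to the lip end, -x to the near end, +y to the latch side. It spans x -132 to 182, y -115 to 115 mm. A blue lip crosses the bay's +x end
- bay (a point): centre of the bay's floor; axes as the unit's. The bay is a rectangular recess in the deck, unit x -92 to 92 mm, y -70 to 70, with upright walls and a flat floor 90 mm above the table (16 mm below the deck)
- lip (a point): middle of the lower free edge of the blue lip, at unit x 78, y 0, 110.5 mm above the table (20.5 above the bay floor). The lip covers x 78 to 114, y -75 to 75; its top is at 118.5 mm. Under it the bay ends in an upright wall at x 92
- filter: loose rigid filter cassette, 180 mm long (its x), 130 wide (y), 14 thick (z), about 0.35 kg, grey frame, white pleats, green bar along its -x end. Origin at the centre of its underside. Its x runs along the unit's x within 2 degrees. Fully home it lies flat on the bay floor, top 2 mm below the deck, with play: 4 mm in length, 10 in width, 6.5 in height under the lip
- filter_far (a point): middle of the lower edge of the filter's +x end (filter x 90, y 0, z 0). It starts on the bay floor, 12 to 26 mm short of the lip's edge. Pushed on the green end the filter slides, with ordinary friction, until it meets the wall under the lip
- filter_near (a point): middle of the upper edge of the filter's green -x end (filter x -90, y 0, z 14 mm). That end starts propped up (filter tilted about 15 degrees) by the lifter and stands out over the deck at the unit's -x end; its lower edge starts 45 to 55 mm, and with the far edge hooked is still about 40 mm, above the bay floor
- lifter (a joint): orange lifter bar, 10 mm round, 100 long, across the bay at unit x -70 mm, moves straight up and down; value = how far it is pressed down, m: 0 = up (top 36 mm above the bay floor), 0.036 = level with the floor. Held by friction: gives way at about 8 N, stays where it is left, and carries the filter's weight
- lifter_top (a point): middle of the lifter bar's top
- latch (a joint): red latch bar turning about an upright pin on the deck. Value in rad, growing counterclockwise from above: 0 = open, bar pointing to the unit's -x; 1.57 = closed, pointing to the unit's -y, over the seated filter; negative = turned outwards. Stops at -0.9 and 1.6; light friction (1 N at the post), stays where left. A filter that is not down blocks it
- latch_post (a point): centre of the top of the latch's upright round post, 16 mm diameter, standing 30 mm above the bar, 58 mm from the pin; its top is 148 mm above the table. Push or pinch it to turn the latch. Pin at unit x -55, y 92 mm; the bar is 18 wide, 10 thick, 69 long from the pin, its underside 2 mm above the deck
- gauge: brass dial gauge, round, 60 mm diameter, 24 high, standing loose on the unit's deck beyond the lip at about unit x 150; origin at its underside. Leave it
- bottle_a: green wine bottle, 74 mm diameter, 290 high, standing on the table; origin under its foot. Leave it
- bottle_b: amber wine bottle, 74 mm diameter, 300 high, standing; origin under its foot. Leave it
- jar: glass jar, 72 mm diameter, 100 high, standing; origin under its foot. Leave it
- old_filter: used grey filter cassette, 180 x 130 x 14 mm, lying flat on the table; origin at the centre of its underside. Leave it
- brush: hand brush lying on the table; leave it
Things that resemble listed ones, but are neither listed nor needed, are in the scene too. What is shaped like the filter but brown or pink is not meant.

How it is judged:
By the outcome, as a careful person would: the job done as asked, in the order asked, and still so for the second after the job is handed in, with the robot touching nothing.
It also fails if it takes over 59 s, if anything falls off the work surface, if the arm or the gripper's body presses on something with over 40 N, if the wrist force passes 120 N, or if a joint passes its speed limit or range.

## Working session

There is one attempt and no reset: what is moved stays moved. The work goes in short steps, Python scripts to look and compute and a shell command to move; the robot and the scene stay as the last step left them, time stands still between calls to the robot, and variables do not carry over. Pictures are saved under pics/ and viewed, and the job is handed in when it is done.

```bash
mkdir -p pics; cat > h.py <<'E'
import numpy as np,cv2
from station import env
def grab(n,fn=None):
    f=env.grab_frame(n)
    if fn: cv2.imwrite('pics/'+fn,f['color'][:,:,::-1])
    return f
def K(f): return np.array([[f['fx'],0,f['cx']],[0,f['fy'],f['cy']],[0,0,1.]]),np.array(f['distortion'],float)
def proj(f,P):
    k,d=K(f); return cv2.projectPoints(np.array(P,float).reshape(-1,1,3),np.array(f['rvec'],float),np.array(f['tvec'],float),k,d)[0].reshape(-1,2)
def ray(f,uv,z):
    k,d=K(f); n=cv2.undistortPoints(np.array(uv,float).reshape(-1,1,2),k,d).reshape(-1,2)
    R=cv2.Rodrigues(np.array(f['rvec'],float))[0]; t=np.array(f['tvec'],float).ravel()
    c=-R.T@t; D=np.c_[n,np.ones(len(n))]@R
    return c+D*((z-c[2])/D[:,2])[:,None]
E
python3 - <<'E'
from h import *
for n in ['scene','side','wrist']:
    grab(n,n+'0.png')
    for k in ['unit','lip','filter','filter_near','filter_far','lifter_top','latch_post','latch','gauge']:
        try: print(n,k,[(np.round(d['xyz'],3).tolist(),round(d['score'],2)) for d in env.boxes_of(n,k)][:3])
        except Exception as e: print(n,k,e)
o=env.get_obs(); print(o['time_s'],o['ee_pos'],o['orientation'])
E
```

```text
scene unit [([0.728, 0.13, 0.131], 0.65), ([0.67, 0.168, 0.109], 0.59)]
scene lip [([0.666, 0.163, 0.107], 0.82)]
scene filter [([0.317, -0.198, 0.016], 0.73), ([0.562, 0.08, 0.118], 0.72), ([0.234, 0.374, 0.012], 0.66)]
scene filter_near [([0.235, 0.376, 0.015], 0.97), ([0.561, 0.081, 0.13], 0.69), ([0.318, -0.197, 0.014], 0.59)]
scene filter_far [([0.556, 0.084, 0.124], 0.95), ([0.314, -0.196, 0.017], 0.73), ([0.236, 0.375, 0.008], 0.72)]
scene lifter_top []
scene latch_post [([0.463, 0.167, 0.121], 0.67)]
scene latch [([0.56, 0.079, 0.128], 0.64), ([0.463, 0.17, 0.117], 0.59)]
scene gauge [([0.727, 0.126, 0.128], 0.58), ([0.463, -0.378, 0.02], 0.49)]
side unit [([0.566, 0.023, 0.107], 0.69)]
side lip [([0.572, 0.026, 0.105], 0.85), ([0.717, 0.104, 0.132], 0.65)]
side filter [([0.304, -0.206, 0.013], 0.91), ([0.554, 0.069, 0.125], 0.84), ([0.22, 0.363, 0.013], 0.72)]
side filter_near [([0.306, -0.208, 0.009], 0.84), ([0.222, 0.362, 0.016], 0.75), ([0.547, 0.066, 0.128], 0.66)]
side filter_far [([0.309, -0.213, 0.016], 0.97), ([0.22, 0.361, 0.014], 0.67), ([0.552, 0.068, 0.132], 0.62)]
side lifter_top []
side latch_post [([0.461, 0.162, 0.117], 0.58)]
side latch []
side gauge [([0.719, 0.102, 0.132], 0.52)]
wrist unit [([0.472, 0.17, 0.002], 0.53)]
wrist lip [([0.475, 0.172, 0.004], 0.48)]
wrist filter [([0.213, 0.366, 0.013], 0.93)]
wrist filter_near [([0.208, 0.366, 0.009], 0.8)]
wrist filter_far [([0.209, 0.367, 0.013], 0.78)]
wrist lifter_top []
wrist latch_post []
wrist latch []
wrist gauge []
1.5 [0.16509756 0.57681356 0.30388351] [-3.14152504e+00  3.58363369e-06  2.86283181e+00]
```

View pics/scene0.png

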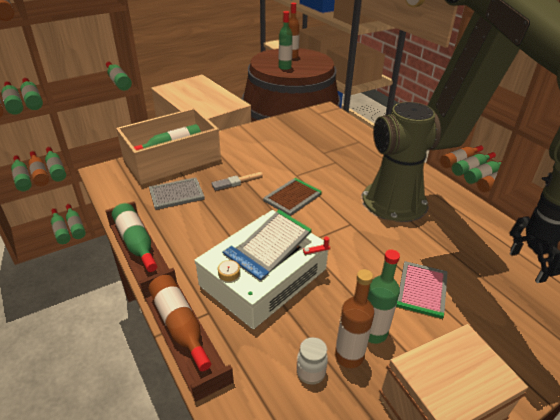

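View pics/side0.png

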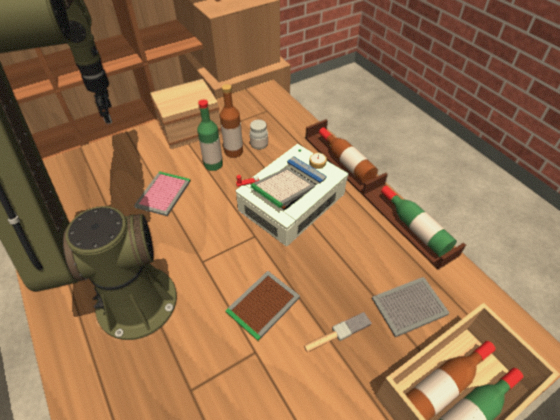

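View pics/wrist0.png

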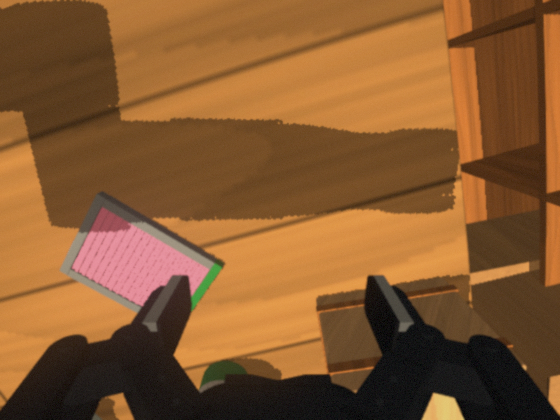

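```bash
python3 - <<'E'
import cv2
a=cv2.imread('pics/scene0.png')[195:335,185:345]; cv2.imwrite('pics/c1.png',cv2.resize(a,None,fx=5,fy=4.9*1.0,interpolation=cv2.INTER_CUBIC)[:600*2])
cv2.imwrite('pics/c1.png',cv2.resize(a,(680,595),interpolation=cv2.INTER_CUBIC))
b=cv2.imread('pics/side0.png')[140:245,225:355]; cv2.imwrite('pics/c2.png',cv2.resize(b,(715,578),interpolation=cv2.INTER_CUBIC))
E
```

```text
(no output)
```

View pics/c1.png

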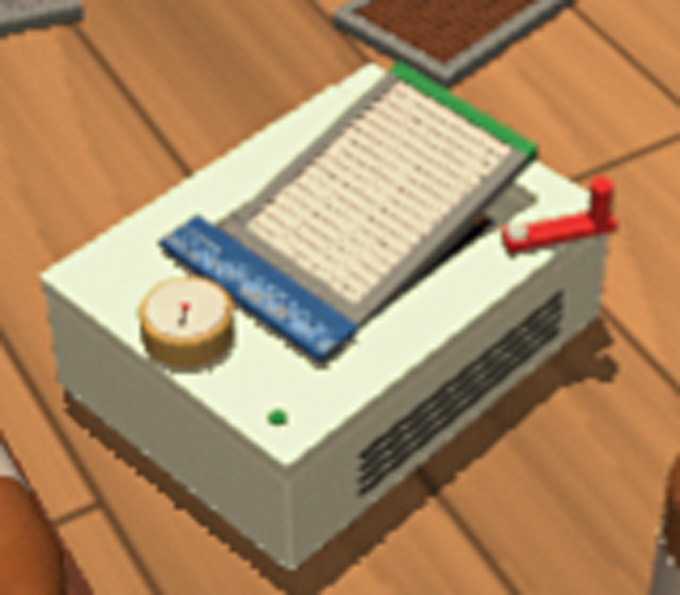

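View pics/c2.png

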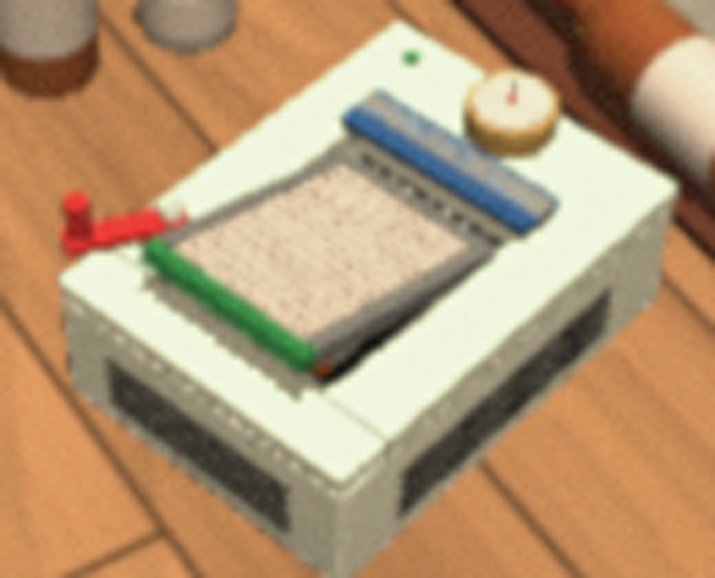

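```bash
cat > fit.py <<'E'
from h import *
from scipy.optimize import least_squares
fs=env.grab_frame('scene'); fd=env.grab_frame('side')
sc=lambda p:[np.array(q)/4.25+[185,195] for q in p]
sd=lambda p:[np.array(q)/5.5+[225,140] for q in p]
U=np.array([[.182,-.115],[.182,.115],[-.132,-.115],[-.132,.115]])
S=np.array(sc([(42,275),(288,466),(375,65),(607,200)])); D=np.array(sd([(678,185),(398,22),(340,490),(62,285)]))
def W(p,q,z=None):
    c,s=np.cos(p[2]),np.sin(p[2]); q=np.atleast_2d(q)
    return np.c_[p[0]+c*q[:,0]-s*q[:,1],p[1]+s*q[:,0]+c*q[:,1],q[:,2]]
def res(p,sep=False):
    P=W(p,np.c_[U,np.full(4,.106)])
    a=proj(fs,P)-S; b=proj(fd,P)-D
    a[3]*=.5
    return np.r_[a.ravel(),b.ravel()]
r=least_squares(res,[.6,.1,.5],loss='soft_l1')
print('unit',r.x,np.round(res(r.x),1)); u=r.x
np.save('unit.npy',u)
# filter: x_far(unit), y, yaw off, tilt
FS=np.array(sc([(398,65),(537,150)])); FD=np.array(sd([(147,240),(315,357)]))
def fpts(p,q):
    xf,y,a,t=p; q=np.array(q,float)
    # local rel. to far lower edge
    l=q-[.09,0,0]; x=l[:,0]*np.cos(t)+l[:,2]*np.sin(t); z=-l[:,0]*np.sin(t)+l[:,2]*np.cos(t)
    X=xf+np.cos(a)*x-np.sin(a)*l[:,1]; Y=y+np.sin(a)*x+np.cos(a)*l[:,1]
    return np.c_[X,Y,.09+z]
def r2(p):
    P=W(u,fpts(p,[[-.09,-.065,.014],[-.09,.065,.014]]))
    P2=W(u,fpts(p,[[-.09,.065,.014],[-.09,-.065,.014]]))
    return np.r_[(proj(fs,P)-FS).ravel(),(proj(fd,P2)-FD).ravel(),(p[2])/.02,(p[3]-.26)/.05]
g=least_squares(r2,[.06,0,0,.26]); print('filter xf,y,a,t',g.x,np.round(g.fun,1))
n=fpts(g.x,[[-.09,0,.014],[-.09,0,0]]); print('near unit',n,'world',W(u,n))
# latch post via both: angle
PS=np.array(sc([(601,184)]));PD=np.array(sd([(77,200)]))
def pl(th):
    return W(u,[[-.055-.058*np.cos(th),.092-.058*np.sin(th),.148]])
q=least_squares(lambda t:np.r_[(proj(fs,pl(t[0]))-PS).ravel(),(proj(fd,pl(t[0]))-PD).ravel()],[-.2])
print('latch',q.x,q.fun,'post',pl(q.x[0]))
E
python3 fit.py
```

```text
unit [0.57579211 0.07578583 0.28271113] [-0.9 -0.4 -0.5 -1.  -1.9 -1.7  0.5  0.1 -0.7 -0.1 -1.  -0.1 -0.  -1.4
 -1.8 -1.1]
filter xf,y,a,t [ 0.071417    0.00286127 -0.0045681   0.23777698] [-1.5  0.2 -1.1 -0.3 -1.1  0.3 -1.7 -0.4 -0.2 -0.4]
near unit [[-0.10021913  0.00364533  0.14600379]
 [-0.10351669  0.00366039  0.13239769]] world [[0.47853451 0.0513293  0.14600379]
 [0.47536365 0.05042388 0.13239769]]
latch [-0.57661921] [-0.16081719 -0.60272714 -1.1851955  -0.4188359 ] post [[0.44179822 0.16559317 0.148     ]]
```

```bash
python3 - <<'E'
from h import *
grab('scene');grab('side')
for n in ['scene','side']:
    for k in ['bottle','jar','gauge','bottle_a']:
        print(n,k,[(np.round(d['xyz'],3).tolist(),round(d['score'],2)) for d in env.boxes_of(n,k)][:4])
f=env.grab_frame('scene')
print(ray(f,[[380,345],[350,365],[312,382]],0.0), env.get_obs()['time_s'])
E
python3 -m jog '[[[0,0,0.03],0],[[0,0,0.08],0],[[0.02,-0.03,0.12],0],[[0.05,-0.08,0.12],0.1],[[0.08,-0.14,0.12],0.2],[[0.11,-0.2,0.12],0.35],[[0.14,-0.26,0.12],0.5],[[0.17,-0.31,0.12],0.562]]' 0.05 40
```

```text
scene bottle [([0.467, 0.432, 0.176], 0.89), ([0.569, 0.449, 0.164], 0.59)]
scene jar [([0.669, 0.434, 0.075], 0.73)]
scene gauge [([0.728, 0.128, 0.131], 0.56), ([0.561, 0.082, 0.12], 0.15)]
scene bottle_a [([0.467, 0.432, 0.176], 0.89), ([0.569, 0.449, 0.164], 0.59)]
side bottle [([0.538, 0.406, 0.148], 0.98), ([0.44, 0.387, 0.146], 0.58)]
side jar [([0.649, 0.399, 0.07], 0.94), ([0.546, 0.066, 0.129], 0.5)]
side gauge [([0.714, 0.101, 0.131], 0.58), ([0.457, 0.161, 0.116], 0.39)]
side bottle_a [([0.538, 0.406, 0.148], 0.98), ([0.44, 0.387, 0.146], 0.58)]
[[0.45903979 0.44880024 0.        ]
 [0.56292095 0.45520549 0.        ]
 [0.67097406 0.44490738 0.        ]] 2.15
time_s: 3.15
ee_pos: [0.3307, 0.2732, 0.4242]
orientation: [3.141, 0.001, -2.855]
force: [1.3, 0.2, 0.1]
gripper_width: 0.588
```

```bash
python3 -m jog '[[[0.03,-0.06,0],0],[[0.06,-0.12,-0.02],0],[[0.09,-0.18,-0.04],0],[[0.11,-0.225,-0.06],0],[[0.11,-0.225,-0.06],0]]'
python3 - <<'E'
from h import *
grab('wrist','w1.png');o=env.get_obs();print(o['force'],o['ee_pos'],o['orientation'])
E
```

```text
time_s: 3.78
ee_pos: [0.4406, 0.047, 0.3625]
orientation: [-3.141, -0.002, -2.864]
force: [0.3, 0.6, -0.3]
gripper_width: 0.585
[-0.32603736  0.70282153 -0.28377708] [0.44057579 0.04778049 0.36274931] [-3.14141946e+00 -1.82202665e-03 -2.86241001e+00]
```

View pics/w1.png

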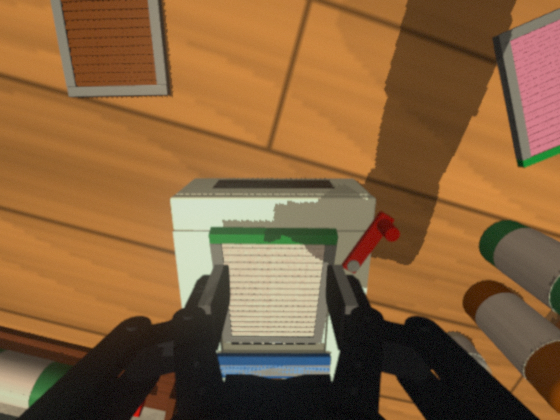

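```bash
python3 - <<'E'
import cv2
a=cv2.imread('pics/w1.png')[170:390,160:410]; cv2.imwrite('pics/c3.png',cv2.resize(a,None,fx=2.7,fy=2.7,interpolation=cv2.INTER_CUBIC))
E
```

```text
(no output)
```

View pics/c3.png

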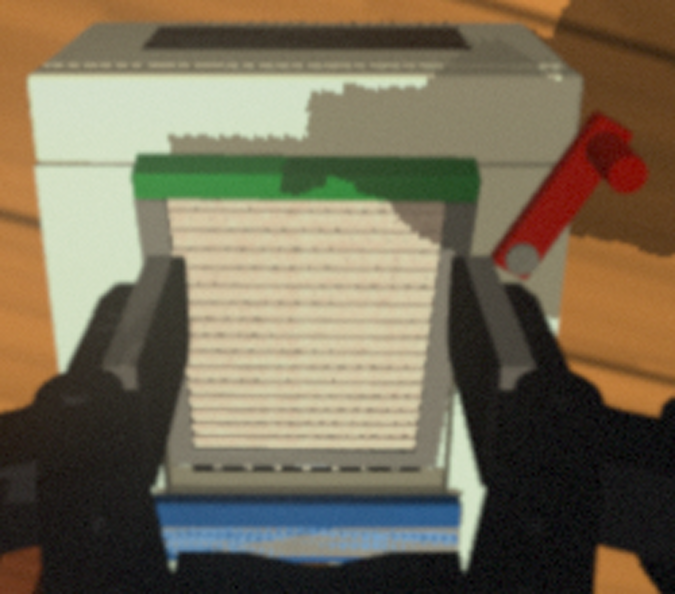

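```bash
cat > fit2.py <<'E'
exec(open('fit.py').read().split("r=least_squares")[0])
exec("def fpts"+open('fit.py').read().split("def fpts")[1].split("def r2")[0])
fw=env.grab_frame('wrist')
cw=lambda p:(np.array(p,float)+.5)/2.7-.5+[160,170]
S=(S-.4);D=(D-.4)
UW=cw([(28,74),(582,74),(157,498),(461,498)])
PU=[[-.132,-.115,.106],[-.132,.115,.106],[.078,-.075,.1105],[.078,.075,.1105]]
def rw(p): return (proj(fw,W(p,PU))-UW).ravel()
def rall(p): return np.r_[res(p),rw(p)]
r=least_squares(rall,[.576,.076,.28],loss='soft_l1'); print('all',r.x,np.round(rw(r.x),1))
r=least_squares(rw,[.576,.076,.28]); print('wrist',r.x,np.round(rw(r.x),1)); u=r.x
np.save('unit.npy',u)
FW=cw([(134,172),(480,172),(137,155),(477,156),(165,464),(441,464)])
Q=[[-.09,-.065,.014],[-.09,.065,.014],[-.09,-.065,0],[-.09,.065,0],[.09,-.065,.014],[.09,.065,.014]]
rf=lambda p:(proj(fw,W(u,fpts(p,Q)))-FW).ravel()
g=least_squares(rf,[.06,0,0,.26]); print('filter',g.x,np.round(g.fun,1))
n=fpts(g.x,[[-.09,0,.014],[-.09,0,0]]); print(n,W(u,n))
q=cw([(629,175)]); 
lp=ray(fw,q,.148); c,s=np.cos(u[2]),np.sin(u[2]); d=lp[0,:2]-u[:2]; print('post',lp, 'unit',c*d[0]+s*d[1],-s*d[0]+c*d[1])
E
python3 fit2.py
```

```text
all [0.57785437 0.08346613 0.27767242] [-1.7  0.3  0.6  0.9 -2.1 -2.7 -1.2 -2.4]
wrist [0.57842213 0.08513655 0.28314316] [-0.9  1.7  1.2  1.2 -0.6 -1.8  0.2 -2. ]
filter [ 0.06352685 -0.00169264 -0.01414567  0.25442265] [-1.2  0.2  0.5  1.6  0.3 -1.7 -0.6 -0.7  3.  -0.1 -1.6  0.8]
[[-0.10713803  0.00072169  0.14885293]
 [-0.11066129  0.00077153  0.1353036 ]] [[0.47534849 0.05589781 0.14885293]
 [0.47195159 0.05496136 0.1353036 ]]
post [[0.44263588 0.17194738 0.148     ]] unit -0.10612674018273971 0.12128948650695648
```

```bash
cat >> fit2.py <<'E'
P0=np.c_[U,np.full(4,.106)]
a=least_squares(lambda p:(proj(fs,W(p,P0))-S).ravel(),[.576,.08,.28]); print('scene',a.x,np.round(a.fun,1))
a=least_squares(lambda p:(proj(fd,W(p,P0))-D).ravel(),[.576,.08,.28]); print('side',a.x,np.round(a.fun,1))
for nm,f,n in (('scene',fs,'scene0'),('side',fd,'side0'),('wrist',fw,'w1')):
    im=cv2.imread(f'pics/{n}.png'); 
    for pp,col in ((u,(0,0,255)),(np.array([.5758,.0758,.2827]),(255,0,255))):
        pts=np.r_[P0,np.array(PU)[2:],[[.15,0,.106]],[[-.055,.092,.118]]]
        for q in proj(f,W(pp,pts)): 
            if 0<q[0]<560 and 0<q[1]<420: cv2.circle(im,tuple(int(v) for v in q.round()),1,col,-1)
    x0,y0=dict(scene=(185,195),side=(225,140),wrist=(160,170))[nm]
    im=im[y0:y0+(220 if nm=='wrist' else 140),x0:x0+(250 if nm=='wrist' else 160)]
    cv2.imwrite(f'pics/ov_{nm}.png',cv2.resize(im,None,fx=2.6 if nm=='wrist' else 4,fy=2.6 if nm=='wrist' else 4,interpolation=cv2.INTER_NEAREST))
E
python3 fit2.py
```

```text
all [0.57840506 0.08480409 0.27868992] [-1.5  0.2  0.4  1.1 -2.2 -3.1 -1.6 -2.6]
wrist [0.57899937 0.08671137 0.28620358] [-0.7  1.9  1.   1.4 -0.4 -2.1  0.  -2.3]
filter [ 0.06358458 -0.00168543 -0.01423321  0.25327026] [-1.   0.2  0.3  1.6  0.4 -1.6 -0.8 -0.6  3.1 -0.3 -1.7  0.6]
[[-0.1071478   0.00074481  0.1486562 ]
 [-0.11065544  0.00079474  0.13510282]] [[0.4759998  0.05717675 0.1486562 ]
 [0.47262075 0.05623439 0.13510282]]
post [[0.44273388 0.17331934 0.148     ]] unit -0.10627206352948824 0.12155439883131847
scene [0.57575195 0.07690104 0.28005262] [-0.4  0.1 -0.1 -0.3 -1.2 -1.1  1.6  1. ]
side [0.57639113 0.07388286 0.28189191] [ 0.2  0.6 -0.1  0.5  0.8 -0.6 -1.  -0.4]
```

View pics/ov_scene.png

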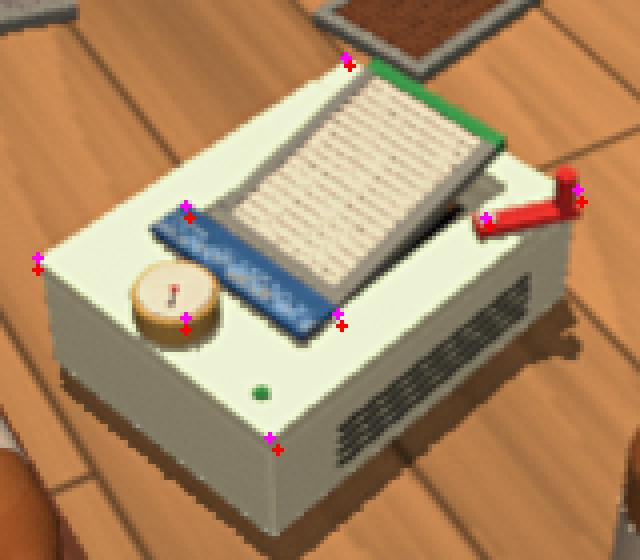

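View pics/ov_side.png

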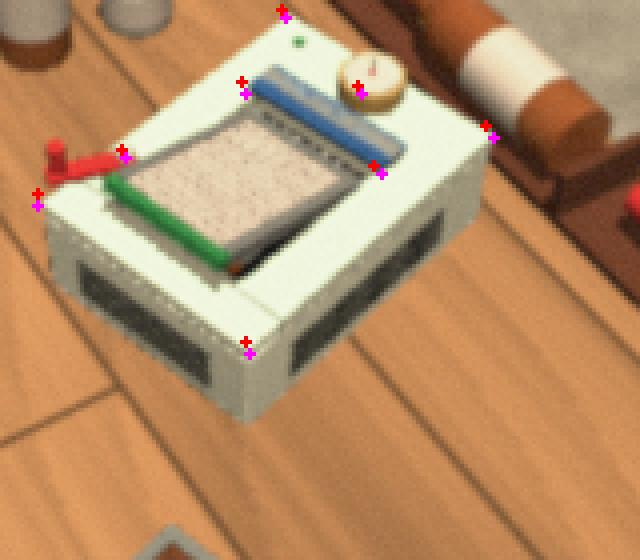

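View pics/ov_wrist.png

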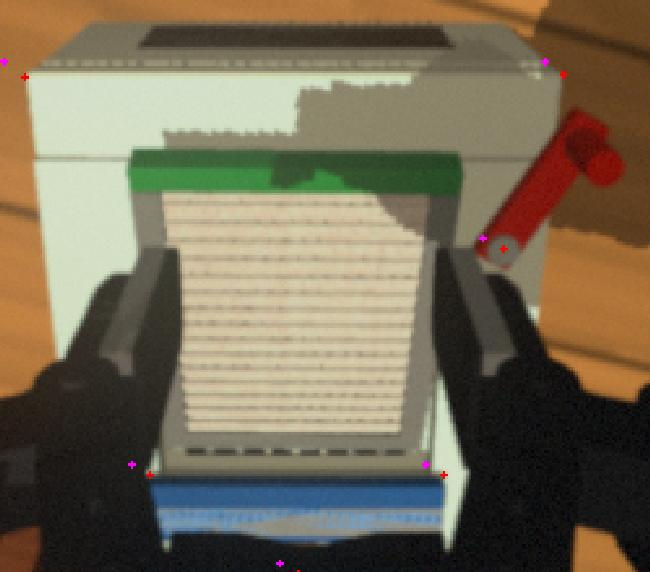

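```bash
python3 - <<'E'
from h import *
o=env.get_obs();print(o['time_s'],o['ee_pos'],o['orientation'],o['dq'])
f=grab('wrist','w2.png');o=env.get_obs();print(o['ee_pos'])
R=cv2.Rodrigues(np.array(f['rvec']))[0]; print('cam',-R.T@np.array(f['tvec']))
a=cv2.imread('pics/w2.png')[170:390,160:410]
PU=np.array([[-.132,-.115,.106],[-.132,.115,.106],[.078,-.075,.1105],[.078,.075,.1105],[-.055,.092,.118]])
for y,col in ((.0758,(255,0,255)),(.0858,(0,0,255))):
    c,s=np.cos(.2827),np.sin(.2827)
    P=np.c_[.576+c*PU[:,0]-s*PU[:,1],y+s*PU[:,0]+c*PU[:,1],PU[:,2]]
    for q in proj(f,P)-[160,170]: cv2.circle(a,tuple(int(v) for v in q.round()),1,col,-1)
cv2.imwrite('pics/c4.png',cv2.resize(a,None,fx=2.7,fy=2.7,interpolation=cv2.INTER_NEAREST))
E
```

```text
4.125 [0.44023783 0.0513591  0.36458432] [ 3.14154688e+00  1.14600131e-03 -2.85598970e+00] [-0.00099956 -0.00038715 -0.00290215 -0.0010104  -0.00083048 -0.0029417 ]
[0.44022445 0.05127384 0.36448793]
cam [0.35955809 0.02776164 0.43405015]
```

View pics/c4.png

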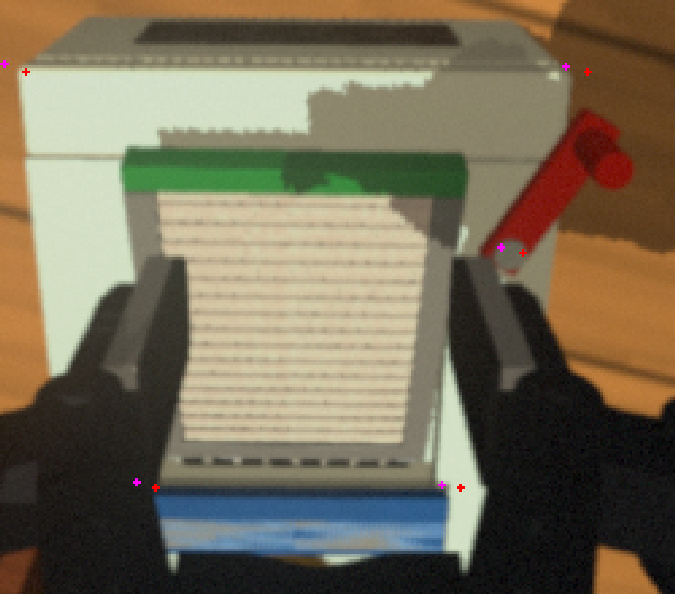

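```bash
sed -i 's/^UW=.*/UW=cw([(20,69),(570,70),(157,489),(446,489)])/; s/^FW=.*/FW=cw([(123,166),(467,166),(127,148),(465,150),(163,458),(435,458)])/; s/(629,175)/(616,170)/' fit2.py; python3 fit2.py | head -9
```

```text
all [0.57728556 0.07911693 0.27915899] [-3.2  0.   0.9  0.5 -5.9 -1.   0.6 -0.5]
wrist [0.57711    0.0816332  0.28657338] [-1.7  1.2  2.2  0.2 -3.6 -0.3  2.9 -0.6]
filter [ 0.06378748 -0.0006042  -0.00706644  0.25337243] [-1.3  0.4  1.2  0.9 -0.1 -1.  -0.1 -1.3  1.6  0.7 -1.4  1. ]
[[-0.10695193  0.00060234  0.14867364]
 [-0.11046123  0.00062714  0.13512063]] [[0.47434951 0.0519792  0.14867364]
 [0.47097632 0.05101102 0.13512063]]
post [[0.44210518 0.16722155 0.148     ]] unit -0.10530605998498417 0.12025930046622381
scene [0.57575195 0.07690104 0.28005262] [-0.4  0.1 -0.1 -0.3 -1.2 -1.1  1.6  1. ]
side [0.57639113 0.07388286 0.28189191] [ 0.2  0.6 -0.1  0.5  0.8 -0.6 -1.  -0.4]
```

```bash
python3 -m jog '[[[0.009,-0.009,-0.05],0],[[0.009,-0.009,-0.1],0],[[0.009,-0.009,-0.14],0],[[0.009,-0.009,-0.17],0],[[0.009,-0.009,-0.178],0],[[0.009,-0.009,-0.178],0]]'
python3 - <<'E'
from h import *
f=grab('wrist','w3.png');grab('side','s3.png');o=env.get_obs();print(o['ee_pos'],o['orientation'],o['force'])
E
```

```text
time_s: 5.08
ee_pos: [0.4494, 0.0412, 0.1862]
orientation: [3.142, -0.0, -2.858]
force: [0.2, 0.2, 1.4]
gripper_width: 0.586
[0.45031756 0.04126393 0.18721011] [-3.14119506e+00  2.05998117e-03 -2.85821129e+00] [ 0.44854669  0.23816833 -0.13629275]
```

View pics/w3.png

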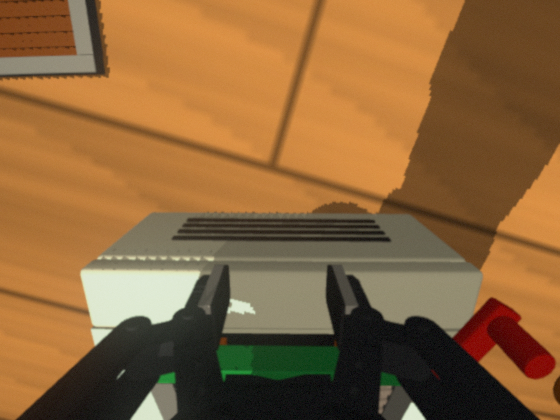

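View pics/s3.png

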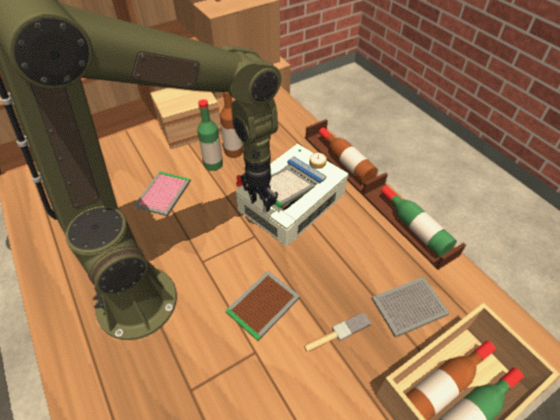

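```bash
python3 -m jog '[[[0.005,0.0014,0],0],[[0.010,0.0028,0],0],[[0.014,0.0042,0],0],[[0.018,0.0053,0],0],[[0.022,0.0064,0],0],[[0.026,0.0076,0],0],[[0.026,0.0076,0],0]]'
python3 -m jog '[[[0.003,0.0009,0],0],[[0.006,0.0017,0],0],[[0.008,0.0023,0],0],[[0.008,0.0023,0],0]]'
```

```text
time_s: 6.05
ee_pos: [0.4758, 0.0488, 0.1859]
orientation: [3.142, 0.001, -2.858]
force: [-0.6, 0.0, -0.4]
gripper_width: 0.585
time_s: 6.55
ee_pos: [0.4836, 0.051, 0.1859]
orientation: [3.142, 0.0, -2.858]
force: [-0.7, -0.4, -1.0]
gripper_width: 0.586
```

```bash
python3 - <<'E'
from h import *
w=grab('wrist','w4.png')['color'][:,:,::-1];s=grab('scene')['color'][:,:,::-1]
d=grab('side')['color'][:,:,::-1]
A=cv2.resize(s[195:335,185:345],(400,350),interpolation=cv2.INTER_CUBIC);B=cv2.resize(d[130:250,220:356],(397,350),interpolation=cv2.INTER_CUBIC)
cv2.imwrite('pics/c5.png',np.hstack([A,B]))
E
```

```text
(no output)
```

View pics/c5.png

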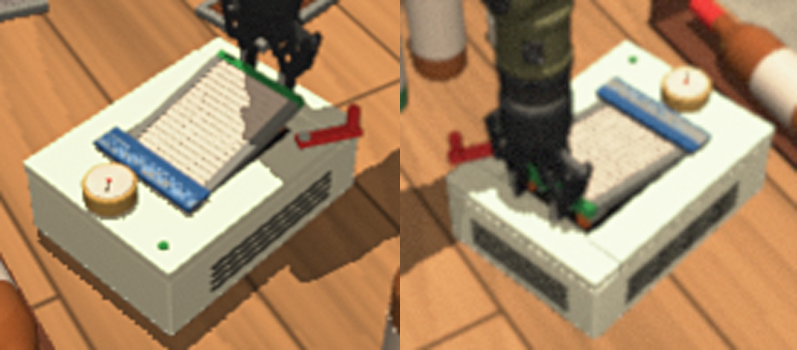

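View pics/w4.png

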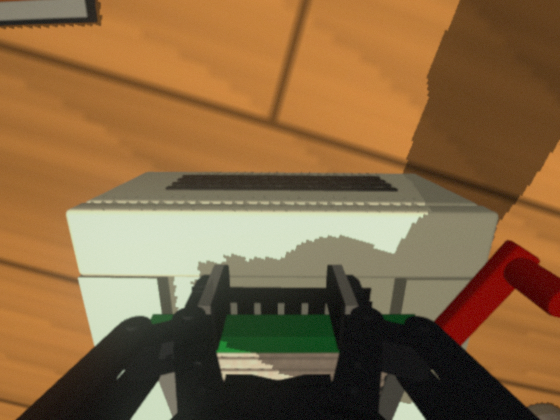

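```bash
python3 -m jog '[[[0.002,0.0006,0],0],[[0.004,0.0011,0],0],[[0.004,0.0011,0],0]]'; python3 -m jog '[[[0.002,0.0006,0],0],[[0.003,0.0009,0],0],[[0.003,0.0009,0],0]]'
```

```text
time_s: 7.08
ee_pos: [0.4846, 0.0514, 0.1853]
orientation: [3.141, -0.006, -2.859]
force: [-9.6, -2.1, 6.3]
gripper_width: 0.586
time_s: 7.45
ee_pos: [0.4849, 0.0517, 0.1843]
orientation: [3.141, -0.011, -2.859]
force: [-15.8, -4.5, 7.0]
gripper_width: 0.59
```

```bash
python3 -m jog '[[[-0.01,-0.0028,0],0],[[-0.022,-0.006,0.003],0],[[-0.022,-0.006,0.04],0],[[-0.01,0,0.06],0],[[0.01,0.004,0.06],0],[[0.0165,0.0055,0.06],0],[[0.0165,0.0055,0.06],0]]'
python3 - <<'E'
from h import *
w=grab('wrist','w5.png');print(env.get_obs()['ee_pos'])
s=grab('scene')['color'][:,:,::-1]
cv2.imwrite('pics/c6.png',cv2.resize(s[195:335,185:345],(640,560),interpolation=cv2.INTER_CUBIC))
E
```

```text
time_s: 8.32
ee_pos: [0.5066, 0.0584, 0.2457]
orientation: [3.142, -0.0, -2.858]
force: [-0.8, -0.2, 0.2]
gripper_width: 0.586
[0.50613595 0.05835431 0.24553703]
```

View pics/w5.png

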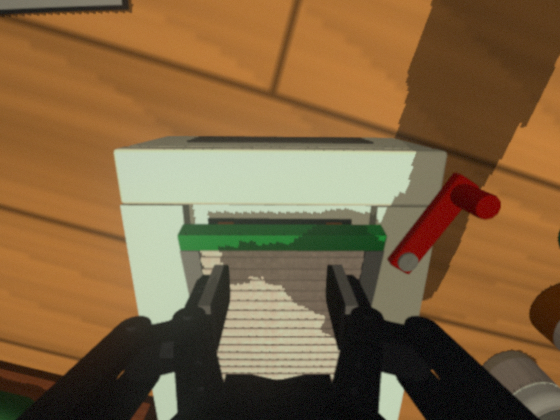

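View pics/c6.png

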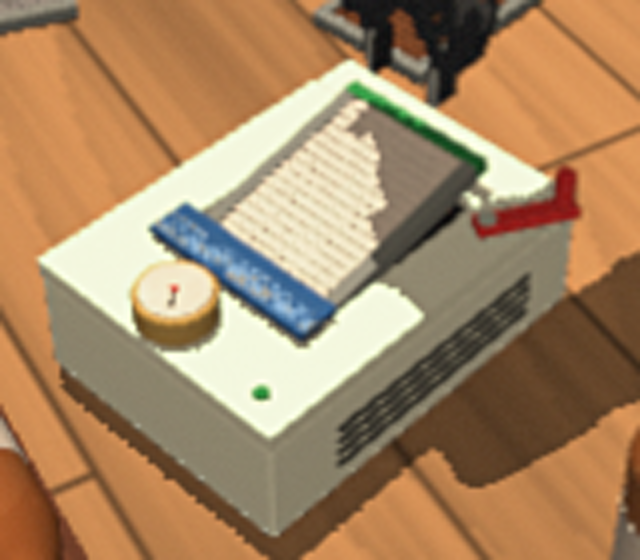

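```bash
python3 -m jog '[[[0,0,-0.012],0],[[0,0,-0.024],0],[[0,0,-0.034],0],[[0,0,-0.042],0],[[0,0,-0.05],0],[[0,0,-0.05],0]]'
```

```text
time_s: 9.18
ee_pos: [0.5064, 0.0584, 0.1952]
orientation: [3.141, -0.001, -2.858]
force: [-0.3, -0.5, 0.5]
gripper_width: 0.582
```

```bash
python3 -m jog '[[[0,0,-0.005],0],[[0,0,-0.01],0],[[0,0,-0.014],0],[[0,0,-0.014],0]]'
```

```text
time_s: 9.68
ee_pos: [0.5067, 0.0584, 0.1816]
orientation: [3.142, -0.0, -2.859]
force: [-1.3, 0.0, -0.8]
gripper_width: 0.586
```

```bash
python3 - <<'E'
from h import *
w=grab('wrist','w6.png');s=grab('scene')['color'][:,:,::-1];d=grab('side')['color'][:,:,::-1]
A=cv2.resize(s[195:335,185:345],(400,350),interpolation=cv2.INTER_CUBIC);B=cv2.resize(d[130:250,220:356],(397,350),interpolation=cv2.INTER_CUBIC)
cv2.imwrite('pics/c7.png',np.hstack([A,B])); o=env.get_obs(); print(o['force'],o['ee_pos'])
E
```

```text
[ 1.03654299 -0.19736969  0.37106097] [0.50718921 0.05852468 0.18191125]
```

View pics/w6.png

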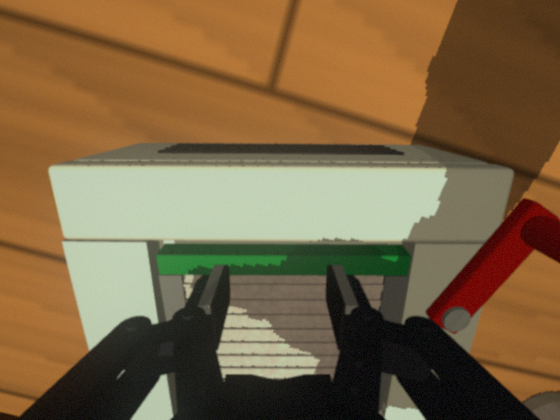

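View pics/c7.png

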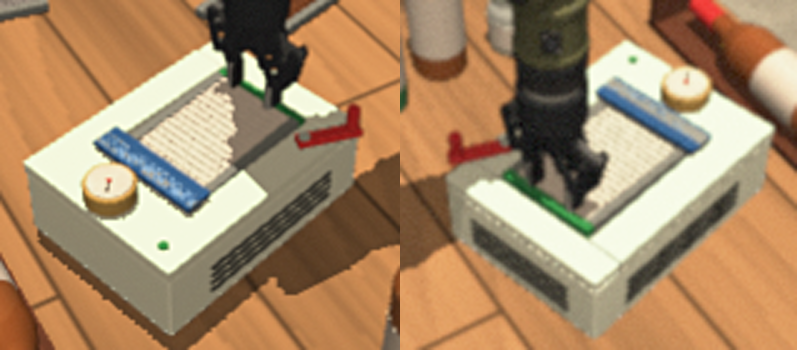

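```bash
python3 -m jog '[[[0,0,-0.003],0],[[0,0,-0.006],0],[[0,0,-0.006],0]]';python3 -m jog '[[[0,0,-0.003],0],[[0,0,-0.004],0],[[0,0,-0.004],0]]'
```

```text
time_s: 10.2
ee_pos: [0.507, 0.0585, 0.1759]
orientation: [-3.141, 0.0, -2.858]
force: [-0.1, -0.7, 2.3]
gripper_width: 0.586
time_s: 10.58
ee_pos: [0.5068, 0.0584, 0.1735]
orientation: [-3.141, 0.001, -2.858]
force: [-6.2, -1.6, 19.4]
gripper_width: 0.583
```

```bash
python3 -m jog '[[[0,0,-0.001],0],[[0,0,-0.001],0],[[0,0,-0.001],0]]'
python3 -m jog '[[[0,0,0.003],0],[[0,0,0.02],0],[[-0.02,0,0.06],0],[[-0.05,0,0.11],0],[[-0.07,0,0.15],0],[[-0.07,0,0.15],0],[[-0.07,0,0.15],0]]'
python3 - <<'E'
from h import *
w=grab('wrist','w7.png');s=grab('scene')['color'][:,:,::-1];d=grab('side')['color'][:,:,::-1]
A=cv2.resize(s[195:335,185:345],(400,350),interpolation=cv2.INTER_CUBIC);B=cv2.resize(d[130:250,220:356],(397,350),interpolation=cv2.INTER_CUBIC)
cv2.imwrite('pics/c8.png',np.hstack([A,B])); o=env.get_obs(); print(o['force'],o['ee_pos'])
E
```

```text
time_s: 10.95
ee_pos: [0.5068, 0.0584, 0.1735]
orientation: [-3.141, 0.001, -2.858]
force: [-11.0, -2.0, 26.9]
gripper_width: 0.584
time_s: 11.82
ee_pos: [0.437, 0.0585, 0.3202]
orientation: [3.142, 0.0, -2.858]
force: [0.0, -0.3, 0.2]
gripper_width: 0.586
[-0.15843357 -0.38237476 -0.3550715 ] [0.43659428 0.05839236 0.31934951]
```

View pics/w7.png

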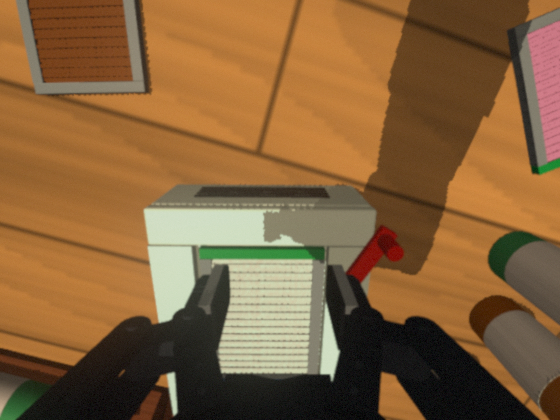

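View pics/c8.png

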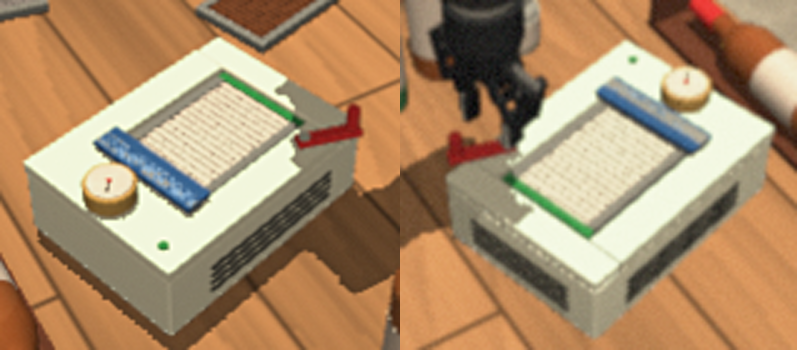

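```bash
python3 - <<'E'
from h import *
a=cv2.imread('pics/w7.png')[180:385,140:410]; cv2.imwrite('pics/c9.png',cv2.resize(a,None,fx=2.8,fy=2.8,interpolation=cv2.INTER_CUBIC))
E
```

```text
(no output)
```

View pics/c9.png

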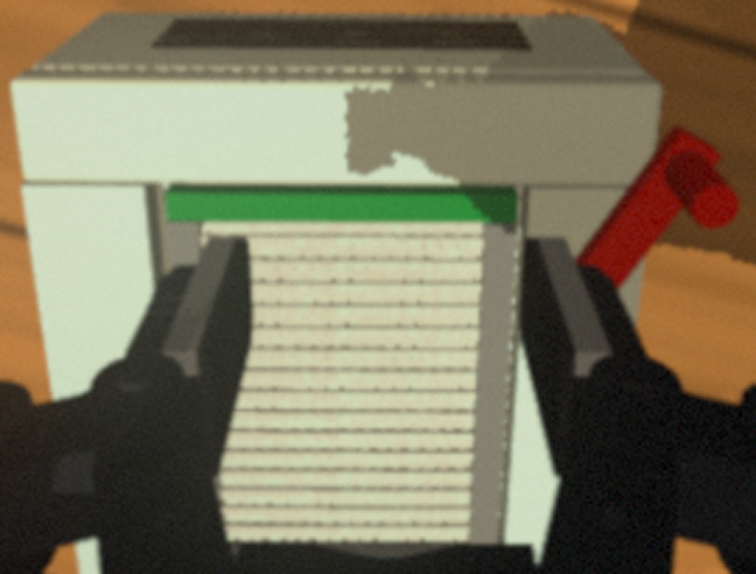

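```bash
python3 -m jog '[[[0,0.03,0],-0.15],[[0.002,0.06,0],-0.3],[[0.004,0.09,-0.01],-0.45],[[0.0055,0.109,-0.04],-0.53],[[0.0055,0.109,-0.07],-0.53],[[0.0055,0.109,-0.075],-0.53],[[0.0055,0.109,-0.075],-0.53]]'
python3 - <<'E'
from h import *
f=grab('wrist','w8.png');o=env.get_obs(); print(o['force'],o['ee_pos'],o['orientation'])
print(proj(f,[[.442,.167,.148],[.442,.167,.118]]))
E
```

```text
time_s: 12.85
ee_pos: [0.4423, 0.1672, 0.2456]
orientation: [-3.141, -0.001, 2.894]
force: [0.3, -0.3, 0.2]
gripper_width: 0.585
[-0.05366896  1.02957895 -0.09921603] [0.44275957 0.16739014 0.24639556] [3.14143460e+00 2.20308607e-04 2.89439952e+00]
[[277.14426507 255.61129908]
 [277.23795338 236.10220683]]
```

View pics/w8.png

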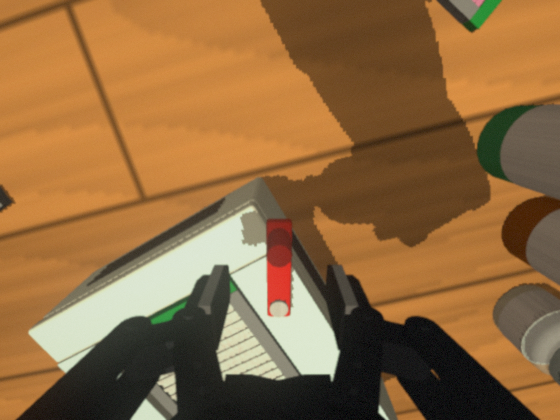

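```bash
python3 -m jog '[[[0,0,-0.015],0],[[0,0,-0.03],0],[[0,0,-0.042],0],[[0,0,-0.048],0],[[0,0,-0.048],0]]'
python3 -m jog '[[[0,0,0],0],[[0,0,0],0],[[0,0,0],0],[[0,0,0],0]]' 0.024 20
python3 - <<'E'
from h import *
f=grab('wrist','w9.png');o=env.get_obs(); print(o['force'],o['ee_pos'],o['orientation'])
c,s=np.cos(.282),np.sin(.282)
for th in (-.53,-.35,-.17,0,.18,.36,.54,.72,.9,1.08,1.26,1.44,1.57):
    x,y=-.055-.058*np.cos(th),.092-.058*np.sin(th); print(th,np.round([.577+c*x-s*y,.079+s*x+c*y],4))
E
```

```text
time_s: 13.52
ee_pos: [0.442, 0.1673, 0.1974]
orientation: [-3.141, -0.001, 2.895]
force: [0.2, 0.5, 0.5]
gripper_width: 0.584
time_s: 14.02
ee_pos: [0.4424, 0.1675, 0.1981]
orientation: [3.141, 0.0, 2.895]
force: [0.4, 0.6, -0.7]
gripper_width: 0.282
[ 0.22341893  0.34354073 -0.07952953] [0.44237594 0.16749122 0.19801831] [3.14147779e+00 1.86044286e-04 2.89479503e+00]
-0.53 [0.4423 0.1663]
-0.35 [0.4407 0.156 ]
-0.17 [0.4409 0.1456]
0 [0.4429 0.1359]
0.18 [0.4467 0.1262]
0.36 [0.4521 0.1173]
0.54 [0.4591 0.1096]
0.72 [0.4673 0.1032]
0.9 [0.4766 0.0984]
1.08 [0.4865 0.0953]
1.26 [0.4969 0.0941]
1.44 [0.5073 0.0947]
1.57 [0.5147 0.0963]
```

View pics/w9.png

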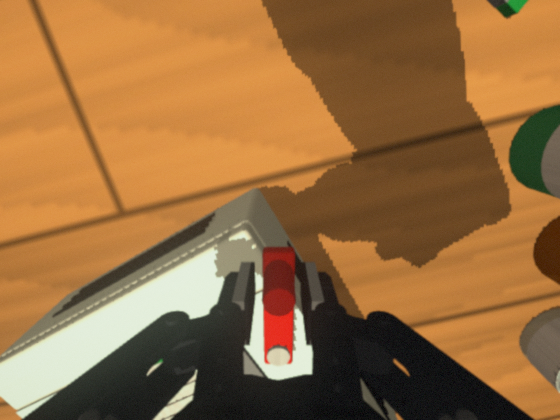

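```bash
python3 -m jog '[[[-0.0016,-0.0103,0],0.18],[[-0.0014,-0.0207,0],0.36],[[0.0006,-0.0304,0],0.53],[[0.0044,-0.0401,0],0.71],[[0.0098,-0.049,0],0.89],[[0.0168,-0.0567,0],1.07],[[0.025,-0.0631,0],1.25],[[0.025,-0.0631,0],1.25]]'
python3 - <<'E'
from h import *
f=grab('wrist','w10.png');o=env.get_obs(); print(o['force'],o['ee_pos'],o['orientation'])
E
```

```text
time_s: 15.08
ee_pos: [0.4677, 0.1041, 0.1979]
orientation: [-3.141, 0.0, -2.141]
force: [-0.3, -0.1, -0.6]
gripper_width: 0.28
[-1.27410047  0.41117372  0.30796382] [0.46734299 0.10428328 0.19784985] [ 3.14153134e+00 -8.36381738e-05 -2.14231907e+00]
```

View pics/w10.png

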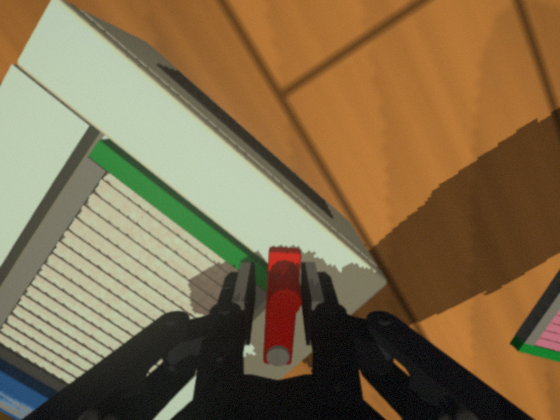

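```bash
python3 -m jog '[[[0.0093,-0.0048,0],0.18],[[0.0192,-0.0079,0],0.36],[[0.0296,-0.0091,0],0.54],[[0.04,-0.0085,0],0.72],[[0.0474,-0.0069,0],0.85],[[0.0492,-0.0064,0],0.85],[[0.0492,-0.0064,0],0.85]]'
python3 - <<'E'
from h import *
f=grab('wrist','w11.png');o=env.get_obs(); print(o['force'],o['ee_pos'],o['orientation'])
E
```

```text
time_s: 16.0
ee_pos: [0.5163, 0.0982, 0.1978]
orientation: [3.141, 0.0, -1.292]
force: [-0.0, 0.4, -0.4]
gripper_width: 0.282
[-0.86586284  0.92000316  0.58527526] [0.5162805  0.09819056 0.19787465] [-3.14156533e+00  3.44361864e-04 -1.29085078e+00]
```

View pics/w11.png

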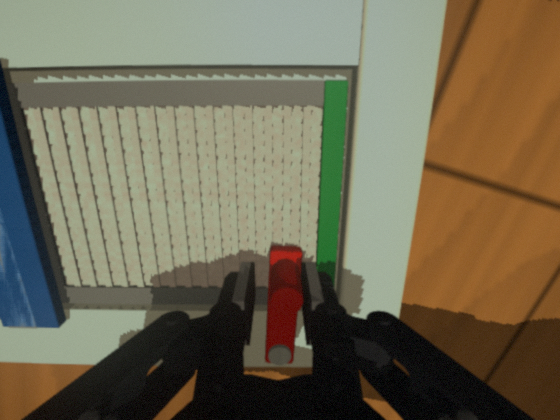

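```bash
python3 -m jog '[[[0.0015,0.0004,0],0],[[0.003,0.0009,0],0],[[0.003,0.0009,0],0]]'; python3 -m jog '[[[0.001,0.0003,0],0],[[0.002,0.0006,0],0],[[0.002,0.0006,0],0]]'
```

```text
time_s: 16.42
ee_pos: [0.5196, 0.0989, 0.1979]
orientation: [-3.142, -0.0, -1.289]
force: [-0.6, -0.4, -0.2]
gripper_width: 0.28
time_s: 16.8
ee_pos: [0.5209, 0.0992, 0.1978]
orientation: [3.14, -0.0, -1.289]
force: [-4.5, -2.4, 3.2]
gripper_width: 0.282
```

```bash
python3 -m jog '[[[-0.003,-0.0009,0],0],[[-0.0045,-0.0013,0],0],[[-0.0045,-0.0013,0],0],[[-0.0045,-0.0013,0.03],0],[[-0.0045,-0.0013,0.07],0],[[-0.03,-0.01,0.11],0],[[-0.08,-0.02,0.14],0.1],[[-0.08,-0.02,0.14],0.1]]'
python3 -m jog '[[[-0.01,-0.04,0.01],0],[[-0.02,-0.09,0.02],0],[[-0.02,-0.14,0.02],0],[[-0.02,-0.19,0.02],0],[[-0.02,-0.22,0.02],0],[[-0.02,-0.22,0.02],0]]'
python3 - <<'E'
from h import *
s=grab('scene','s12.png')['color'][:,:,::-1];d=grab('side','d12.png')['color'][:,:,::-1]
A=cv2.resize(s[195:335,185:345],(400,350),interpolation=cv2.INTER_CUBIC);B=cv2.resize(d[130:250,220:356],(397,350),interpolation=cv2.INTER_CUBIC)
cv2.imwrite('pics/c12.png',np.hstack([A,B])); o=env.get_obs(); print(o['force'],o['ee_pos'])
E
```

```text
time_s: 17.8
ee_pos: [0.4404, 0.0793, 0.3408]
orientation: [-3.137, -0.001, -1.188]
force: [1.1, 0.6, 0.2]
gripper_width: 0.281
time_s: 18.55
ee_pos: [0.422, -0.1423, 0.3572]
orientation: [3.141, 0.0, -1.192]
force: [-0.5, 0.2, -0.4]
gripper_width: 0.283
[ 0.09219292  0.70621641 -0.12222816] [ 0.42179865 -0.14046567  0.35733528]
```

View pics/c12.png

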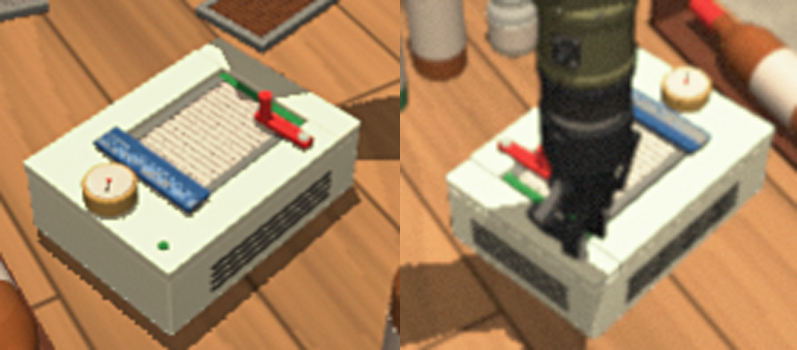

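View pics/s12.png

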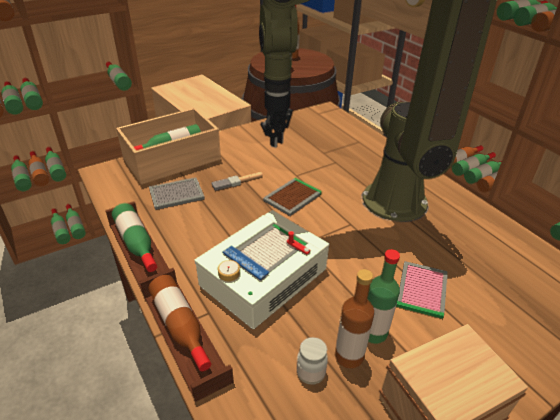

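```bash
python3 - <<'E'
from h import *
f=grab('scene'); s=f['color'][:,:,::-1].copy()
c,si=np.cos(.282),np.sin(.282)
W=lambda x,y,z:[.577-.001+c*x-si*y,.077+si*x+c*y,z]
a=cv2.resize(s[205:290,215:325],None,fx=7,fy=7,interpolation=cv2.INTER_CUBIC)
def dr(P,col):
    for q in (proj(f,P)-[215,205]+.5)*7-.5: cv2.circle(a,tuple(int(v) for v in q.round()),3,col,-1)
dr([W(-.088,-.065,.104),W(-.088,.065,.104)],(255,0,255))
for th,col in ((1.57,(255,0,0)),(1.45,(0,255,255))): dr([W(-.055-.058*np.cos(th),.092-.058*np.sin(th),.148),W(-.055,.092,.118)],col)
cv2.imwrite('pics/c13.png',a)
E
```

```text
(no output)
```

View pics/c13.png

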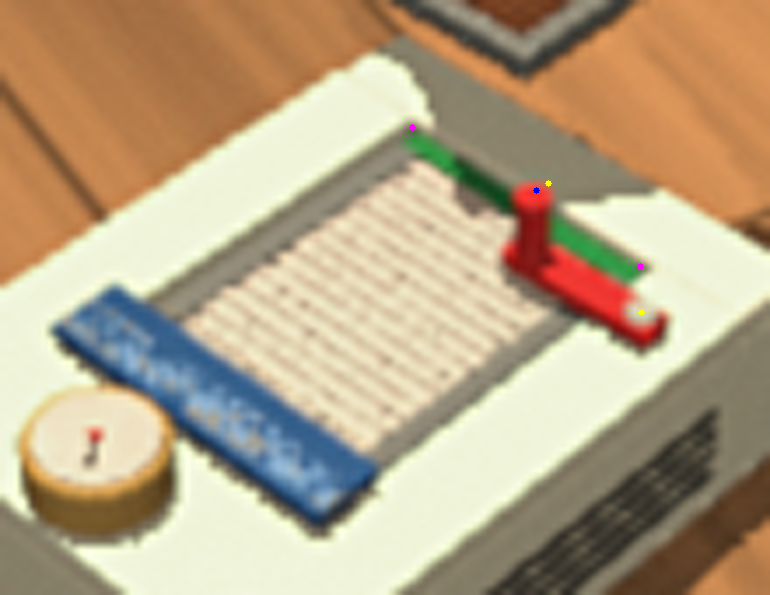

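```bash
python3 - <<'E'
from h import *
env.job_done(); print(env.get_obs()['time_s'])
E
```

```text
the job is handed in; nothing more can be done
the job is handed in; nothing more can be done
```

The filter is slid in under the blue lip, pressed flat in its bay and locked by the red latch, in that order. I handed the job in at about 19 s on the robot's clock.

- **Slide:** I pushed the green end until the filter met the wall under the lip. The push force rose to about 16 N and the filter stopped where the geometry put the wall.
- **Press down:** The raised end bottomed out firmly at about 27 N.
- **Latch:** I swung the post round between the fingers until it met its closed stop at about 5 N. I then withdrew the arm, with the force reading back to about zero.

**Last checks:** The final scene pictures show the green end lying where a fully seated filter should be. The latch post is at about 1.57–1.6 rad. The bottles, jar, gauge, brush, old filter and the brown and pink look-alikes show no visible change. In the last side picture the arm partly hid the unit, so the final latch check rests on the scene camera.

**Disagreement between cameras:** While the arm was still settling, the wrist picture differed from the two fixed cameras by about 10 mm in y. The settled picture cut that to roughly 5 mm, and I aimed at a compromise value, using contact forces as confirmation. The early filter fit from the fixed cameras (tilt 13.6°, about 7 mm short of the lip) was also outside the stated ranges. The wrist fit gave 14.5° and 14 mm, which agrees with them.

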